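# Hang a vehicle tag on the desk rail with an S-hook

### The arm

A 6-joint arm with a two-finger parallel gripper is mounted at the origin on the work surface. World frame = base frame: x ahead of the robot, y to its left, z up, the work surface at z = 0. Lengths are in m, angles in degrees, forces in N, time in s.
With the tool pointing down it reaches from about 0.35 to 0.875 m from the base axis. Payload 4.2 kg.
Tool frame: the origin (TCP) lies midway between the tips of the shut fingers; the grasp point (between the pads) lies 19 mm behind it; y points along the fingers, z is the direction in which the jaws open and shut, and the axes are right-handed (so a half turn about y gives the same grasp; the last joint's range is limited). The gripper opens to 87 mm and grips with 3 to 60 N. Pads are 19 mm wide; open, the fingers measure 117 mm over their backs; the gripper's body (75 mm by 190 mm) begins 51 mm behind the grasp point.
Start: joints at [-58.923, 22.042, 0.453, 0, -68.411, -14.817], TCP at [0.175, -0.6, 0.195] pointing down, gripper open.
Joint ranges: [-179.83, 179.83], [-69.29, 118.12], [-61.27, 80.66], [-181.25, 117.63], [-171.15, -9.14], [-177.46, 177.46]. Speed limits (degrees/s): [159.86, 159.86, 180, 180, 180, 180].

### API

Orientations are given as [roll, pitch, yaw] about the fixed x, y, z axes, in that order (R = Rz(yaw) Ry(pitch) Rx(roll)).
In Python, from workcell import env gives the robot as it stands. The module is installed in compiled form; this text tells all that it offers. Calls block until the motion is done:
- env.goto(position, orientation): joint-space move of the TCP to a pose.
- env.move_straight(position, rotation=None, rate=0.15, force_limit=None): straight line of the TCP; rotation=None keeps the orientation; rate is the mean speed in m/s. With force_limit (N) it stops when the force on the tool has changed by that much, and returns True; else False.
- env.set_joints(angles): joint-space move.
- env.gripper_to(opening, grasp_force=None): opening from 0.0 (shut) to 1.0 (fully open); grasp_force is the grip in N (None keeps the last); returns when the fingers have stopped.
- env.dwell(seconds).
- env.inverse_kinematics(position, orientation): joint angles nearest the present ones, or None.
- env.read_state(): the state.
- env.grab_frame(name): name is "scene" or "side" or "wrist"; returns a dict with "image" (420x560x3 uint8, blue, green, red), "fx", "fy", "cx", "cy" (pixels), "position" and "orientation" of the camera in the world. Camera axes: x right, y up, looking along -z (the intrinsics and any distortion apply to the point x, -y, -z); pixel columns grow to the right and rows downward; lengths in m; the calibration is good to about 2 mm. The wrist camera is an equidistant fisheye: a pixel r from the principal point sees the ray r / f radians off the axis. A picture is of the moment at which its call begins. There is no depth.
A pose or a line that the arm cannot do raises env.Unreachable and nothing moves.
- env.close_job(): hands the job in, once; it reports no verdict.
Trained networks look in a picture, given as the dict that the camera call returned (one of the last four; its "shot" number tells which), for a name from the list of things; names that differ only in an ending like _2 or _b are one class to them, and where a whole thing is asked for, a point or a joint stands for the part that bears it (a point fixed in the world has none). Each returns a list of dicts, best first, with "score" (0 to 1); they miss things now and then, are a little off and sometimes report something else, mostly with a low value. They report only what shows in the picture. A call takes as long as a camera call. They do not tell look-alikes from the thing itself.
- env.search_frame(picture, thing): "xyz" ([x, y, z] in m, in world coordinates, good to about 4 mm: the middle of the surface that is visible of it).
- env.trace(picture, thing): "mask" (420x560 bool, what is visible of it).
The state is a dict: "clock": time; "joint_positions": joint angles; "qvel": joint speeds; "joint_torque": joint torques, N m; "position": TCP position; "tool_rot": TCP orientation; "force": force on the tool from outside, world axes, zero at the start; "wrist_torque": the same for the moment, N m; "opening": opening from 0.0 (shut) to 1.0 (fully open).
Only numpy, scipy, OpenCV 4.12 (cv2) and the standard library are available. Lean on these libraries where they do the work, as an engineer would, in place of code of your own. Each camera call takes 0.05 s, during which the arm holds its last target. There are 200 camera calls.

### The job

Take the S-hook off the rail by its orange grip, pass its lower hook up through the hole of the red vehicle tag and lift the tag off the organiser with it, without gripping or pressing the tag with the gripper. Then hang the S-hook back on the rail, the red tag hanging freely from its lower hook, and let go. Leave the blue tag and the phone where they are.

Things in the scene. Friction and masses are not known exactly. Their poses are not given: they have to be found in the camera images.
- hook_grip (a point): Centre of the orange grip (34 mm along x, 12 mm thick along y, 40 high) atop a loose steel S-hook, 70 g. It starts hanging upright on the rail; grasp the grip from above across its 12 mm. Hook frame: z up, the S lies in x-z. Wire 6 mm thick, crown's top 19 mm below this point, underside of the hook 145 mm below. The wire runs in two half-circle bows of 40 mm diameter (centre line).
- hook_tip (a point): Top of the free, upward-pointing wire end of the S-hook's lower bow: x = -20 mm and 108 mm below hook_grip. Hook axes. The lower bow is open upward, its shank at x = +20 mm; a tag enters between tip and shank from above, its body on the -x side.
- hook_bow (a point): Lowest point of the inside of the lower bow (x = 0, 139 mm below hook_grip, 31 mm below the tip), where a hung tag's hole edge rests. Hook axes.
- hook_seat (a point): Point inside the upper bow, 30 mm below hook_grip, that lies on the bar's axis when the hook hangs. Hook axes. The bow is open downward: shank at x = -20 mm, free end at x = +20 mm reaching 26 mm below this point. So the hook comes off the rail by rising 35 to 50 mm and then moving over 50 mm to its own -x; the reverse hangs it.
- rail_mid (a point): Middle of the axis of the fixed rail's level steel bar, 245 mm above the desk; 10 mm thick, along this frame's y, 300 mm between two 16 mm posts with 80 mm round feet. x points away from the robot. The hook starts on it within 60 mm of the middle, its x within 3 degrees of the rail's x. A tag hung on it with the hook clears the desk by about 30 mm.
- red_hole (a point): Centre of the 22 mm through-hole in the red tag, a loose plastic plate 115 x 56 x 4 mm, about 70 g, white label. It lies flat on the organiser's low shelf, underside 75 mm above the desk. x points along the tag to its end, 20 mm from the hole's centre (9 mm of plate beyond the hole); y across, z up. This end sticks out 35 to 45 mm past the shelf's front edge over bare desk.
- blue_hole (a point): The same point and axes for the blue tag, an equal plate lying beside the red one, about 110 mm between their middles, sides at random; to be left alone.
- organiser_edge (a point): Middle of the top front edge of the fixed plywood organiser, 75 mm above the desk; x points out from the front, level; y along the edge, z up. The low shelf is 100 mm deep and 240 mm wide; behind it (x below -100 mm) the pigeonhole part rises to 130 mm above the desk.
- phone: Black phone 155 x 75 x 9 mm lying flat on the desk, origin at the centre of its underside. Bystander.
Mind the look-alikes: they are no part of the job. Of the things like the part that bears hook_grip, leave any that is turquoise; of the rest the smaller one is meant.

How it is judged (in metres and radians):
On the way:
1. the red tag hangs on the S-hook's lower bow, lifted clear of the organiser (distance between red_hole and hook_bow below 0.02 m and height (world z) of red_hole above 0.12 m and contact force between red_tag and organiser below 0.05 N), for 0.2 s.
At the end, for the whole second after the job is handed in: S-hook hung on the bar between the posts (seat within 12 mm sideways, 10 mm in height of the bar's axis); red tag hanging from its lower bow (hole within 20 mm of the bow's bottom, within 0.4 rad of vertical, hole end up); both slower than 0.1 m/s (x of hook_seat in the frame of rail_mid between -0.012 and 0.012 m and z of hook_seat in the frame of rail_mid between -0.01 and 0.01 m and y of hook_seat in the frame of rail_mid between -0.145 and 0.145 m and distance between red_hole and hook_bow below 0.02 m and angle between red_hole's own x axis and vertical below 0.4 rad and contact force between red_tag and hook above 0.1 N and linear speed of each of red_tag, hook below 0.1 m/s); the robot touches nothing.
It fails at once if the gripper grips or presses the red tag (over 2 N) (contact force between the fingers and red_tag above 2 N).
It fails at once if the blue tag is moved more than 25 mm (distance of blue_hole from where it was at the start of the episode above 0.025 m).
It fails at once if the phone is moved more than 40 mm (distance of phone from where it was at the start of the episode above 0.04 m).
It also fails if it takes over 72 s, if anything falls off the work surface, if the arm or the gripper's body presses on something with over 40 N, if the wrist force passes 120 N, or if a joint passes its speed limit or range.

## Working session

There is one attempt and no reset: what is moved stays moved. The work goes in short steps, each a Python script; the robot and the scene stay as the last script left them, time stands still between calls to the robot, and variables do not carry over. Pictures are saved under pics/ and viewed, on a budget of 10 in all, crops included, one or two more only if the job needs it, and the job is handed in when it is done.

```bash
mkdir -p pics; python3 - <<'E'
from workcell import env
import cv2,numpy as np
s=env.read_state();print(s['clock'],s['position'],s['tool_rot'],s['opening'])
ims=[]
for n in ['scene','side']:
    f=env.grab_frame(n);cv2.imwrite(f'pics/{n}0.png',f['image'])
    print(n,f['fx'],f['fy'],f['cx'],f['cy'],np.round(f['position'],3),np.round(f['orientation'],2),[k for k in f])
    for t in ['hook_grip','hook_tip','rail_mid','red_hole','blue_hole','organiser_edge','phone']:
        for d in env.search_frame(f,t)[:4]: print(t,round(d['score'],2),np.round(d['xyz'],4))
E
```

```text
0.0 [ 0.17482429 -0.59936214  0.19397157] [-8.98764618e+01  3.01021586e-03  1.62458467e+01] 1.0000051936330525
scene 470.712202695316 470.712202695316 282.76918471853037 211.60024816769305 [ 1.1   -0.185  0.835] [42.23  0.59 76.06] ['image', 'fx', 'fy', 'cx', 'cy', 'position', 'orientation', 'shot']
hook_grip 0.74 [ 0.5986 -0.1707  0.2744]
hook_grip 0.72 [ 0.7173 -0.1471  0.1862]
hook_grip 0.61 [ 0.6842 -0.2397  0.1288]
hook_tip 0.94 [ 0.598  -0.1622  0.2672]
hook_tip 0.82 [ 0.7189 -0.147   0.1857]
hook_tip 0.69 [ 0.6807 -0.2368  0.129 ]
rail_mid 0.66 [ 0.5831 -0.2767  0.0906]
red_hole 0.66 [0.4477 0.2047 0.0778]
blue_hole 0.9 [0.5536 0.207  0.0763]
organiser_edge 0.81 [0.5458 0.2893 0.0934]
phone 0.66 [ 0.4552 -0.0639  0.0094]
side 443.04213617194665 443.04213617194665 277.97884548528634 210.7260734984889 [0.275 0.625 0.842] [  46.59    0.3  -157.45] ['image', 'fx', 'fy', 'cx', 'cy', 'position', 'orientation', 'shot']
hook_grip 0.72 [ 0.6763 -0.2324  0.1356]
hook_grip 0.61 [ 0.5788 -0.1615  0.2605]
hook_tip 0.91 [ 0.7023 -0.1426  0.176 ]
hook_tip 0.81 [ 0.5814 -0.162   0.2576]
hook_tip 0.7 [ 0.6798 -0.2325  0.1351]
rail_mid 0.65 [ 0.5807 -0.0976  0.076 ]
red_hole 0.73 [0.44   0.2121 0.0804]
blue_hole 0.83 [0.5568 0.2067 0.0814]
organiser_edge 0.56 [0.4981 0.336  0.1292]
phone 0.94 [ 0.4347 -0.0463  0.0103]
```

View pics/scene0.png

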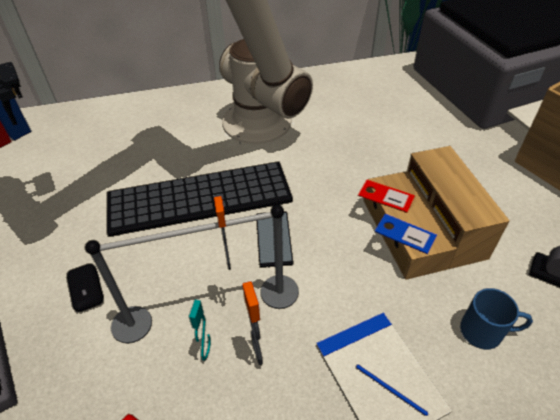

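View pics/side0.png

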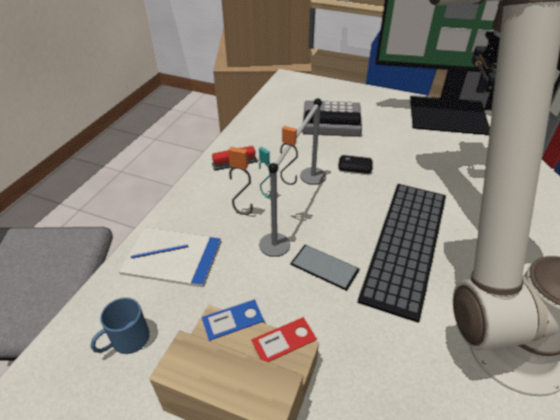

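Lookalikes for hook_grip: an orange grip on the rail at scene (220,210) / side (289,135), a larger orange grip off the rail at scene (252,300) / side (238,158), and a turquoise one at scene (197,315) / side (264,157). The red hole is at scene (371,190) and the blue one next to it. Next I triangulate.

```bash
cat > h.py <<'E'
from workcell import env
import cv2,numpy as np
from scipy.spatial.transform import Rotation as R
def rot(o): return R.from_euler('xyz',o,degrees=True).as_matrix()
def ray(f,p):
    d=rot(f['orientation'])@np.array([(p[0]-f['cx'])/f['fx'],-(p[1]-f['cy'])/f['fy'],-1]); return np.array(f['position']),d/np.linalg.norm(d)
def onplane(f,p,z):
    o,d=ray(f,p); return o+d*(z-o[2])/d[2]
def tri(f,p,g,q):
    a,u=ray(f,p);b,v=ray(g,q)
    t=np.linalg.lstsq(np.c_[u,-v],b-a,rcond=None)[0]
    x,y=a+u*t[0],b+v*t[1]; return (x+y)/2,np.linalg.norm(x-y)
def blobs(im,lo,hi,amin=40):
    m=cv2.inRange(cv2.cvtColor(im,cv2.COLOR_BGR2HSV),lo,hi)
    n,l,s,c=cv2.connectedComponentsWithStats(m)
    return [(c[i],s[i][4],l==i) for i in range(1,n) if s[i][4]>=amin]
E
python3 - <<'E'
from h import *
F={n:env.grab_frame(n) for n in ['scene','side']}
for n,f in F.items():
    for c,a,m in blobs(f['image'],(7,160,90),(16,255,255)): print(n,'orange',c.round(1),a)
f,g=F['scene'],F['side']
print('postL',tri(f,(92,247),g,(318,102)),'postR',tri(f,(277,212),g,(273,168)))
def nearest(f,p): return min(blobs(f['image'],(7,160,90),(16,255,255)),key=lambda b:np.hypot(*(b[0]-p)))
for nm,p,q in [('railhook',(220,210),(289,135)),('other',(252,300),(238,158))]:
    b,c=nearest(f,p),nearest(g,q); print(nm,b[0],b[1],c[0],c[1],tri(f,b[0],g,c[0]))
# tags rectified to plane z=.079
for nm,f in F.items():
    for col,rng in [('red',((0,150,80),(6,255,255))),('blue',((100,130,60),(125,255,255)))]:
        for c,a,m in blobs(f['image'],*rng,150):
            P=onplane(f,c,.079)
            if not(0.3<P[0]<.7 and .1<P[1]<.4): continue
            cs,h=cv2.findContours(m.astype(np.uint8),cv2.RETR_CCOMP,cv2.CHAIN_APPROX_NONE)
            k=max(range(len(cs)),key=lambda i:cv2.contourArea(cs[i]))
            pts=np.array([onplane(f,p[0],.079)[:2]*1000 for p in cs[k]],np.float32)
            r=cv2.minAreaRect(pts);print(nm,col,a,'rect',np.round(r[0],1),np.round(r[1],1),round(r[2],1))
            for i in range(len(cs)):
                if h[0][i][3]==k and len(cs[i])>6:
                    q=np.array([onplane(f,p[0],.079)[:2]*1000 for p in cs[i]],np.float32); hr=cv2.minAreaRect(q)
                    print('   hole',np.round(hr[0],1),np.round(hr[1],1),round(hr[2],1))
a=F['scene']['image'][170:360,60:310];b=F['side']['image'][90:260,200:380]
c=F['scene']['image'][150:270,340:450]
H=lambda i:cv2.resize(i,(int(i.shape[1]*290/i.shape[0]),290))
cv2.imwrite('pics/c1.png',np.vstack([np.hstack([H(a),H(b)]),np.pad(H(c),((0,0),(0,H(a).shape[1]+H(b).shape[1]-H(c).shape[1]),(0,0)))]))
for c in F.values():
    for t in ['hook_grip']:
        for d in env.trace(c,t)[:3]:
            y,x=np.nonzero(d['mask']);print(d['score'],x.min(),x.max(),y.min(),y.max())
E
```

```text
scene orange [219.5 210.1] 225
scene orange [251.3 300.6] 395
side orange [288.8 135.4] 188
side orange [237.8 157.6] 334
postL (array([ 0.58020902, -0.37324937,  0.25004067]), np.float64(0.001966178315174169)) postR (array([ 0.5803596 , -0.07239976,  0.24915678]), np.float64(0.0012973582263240489))
railhook [219.53777778 210.07555556] 225 [288.84574468 135.43617021] 188 (array([ 0.57916347, -0.16539603,  0.27666029]), np.float64(0.0017688562316639594))
other [251.30632911 300.58481013] 395 [237.7754491 157.6497006] 334 (array([ 0.704384  , -0.14416031,  0.19339368]), np.float64(0.00018839292156726635))
scene red 638 rect [441.6 207.8] [114.2  59.3] 49.4
   hole [454.6 225.5] [50.9 47.7] 48.6
   hole [416.4 181.3] [21.  19.4] 16.4
scene blue 738 rect [552.9 203.6] [114.4  57.6] 44.9
   hole [567.4 221.5] [51.  48.1] 45.2
   hole [526.2 179.2] [20.6 21.5] 16.9
side red 836 rect [440.7 208.9] [112.9  55.1] 48.4
   hole [455.5 223.6] [52.6 48.5] 49.0
   hole [415.7 180.1] [27.4 24.2] 22.4
side blue 687 rect [552.  205.4] [111.1  53.7] 44.4
   hole [568.7 219.6] [53.1 49.3] 44.5
   hole [525.9 178.6] [28.5 26. ] 22.4
0.93 242 262 282 363
0.83 189 210 300 359
0.73 214 229 196 268
0.7 228 251 147 214
0.6 258 269 147 164
0.59 281 296 126 184
```

View pics/c1.png

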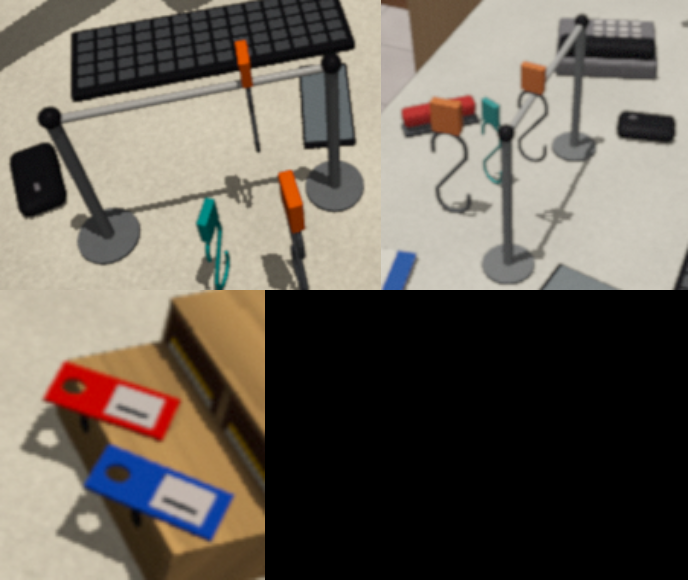

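Chosen: the orange grip on the rail. It sits at (0.579,-0.165,0.277), directly over the bar line x=0.580, and is the smaller one (225 px against 395 px). The other orange hook is off the rail at x=0.704. The crop confirms this, and shows the red hole pointing out of the organiser front with yaw about -131°.

```bash
python3 - <<'E'
from h import *
for p,o in [((.579,-.165,.36),(-90,0,180)),((.36,.118,.30),(-90,0,49)),((.36,.118,.15),(-90,0,49)),((.403,.165,.3),(-90,0,49))]:
    print(np.round(env.inverse_kinematics(p,o),1) if env.inverse_kinematics(p,o) is not None else None)
s=env.read_state();p=s['position']
env.move_straight([p[0],p[1],.40],rate=.25)
env.goto([.579,-.165,.36],[-90,0,180])
print(env.move_straight([.579,-.165,.262],rate=.08,force_limit=6))
env.gripper_to(0.0,25)
s=env.read_state();print(s['clock'],s['position'],s['opening'],s['force'])
print(env.move_straight([.579,-.165,.306],rate=.06,force_limit=8))
s=env.read_state();print(s['clock'],s['position'],s['opening'],s['force'])
f,g=env.grab_frame('scene'),env.grab_frame('side')
cv2.imwrite('pics/c2.png',np.hstack([cv2.resize(f['image'][120:330,100:310],(400,400)),cv2.resize(g['image'][60:220,200:360],(400,400))]))
E
```

```text
[ -0.5  16.3  15.1   0.  -88.8  90.5]
[ 43.1  -7.  -19.   -0.  -78.1 -84.1]
[ 43.1  -0.2 -35.2  -0.  -55.1 -84.1]
[ 43.8  -0.7 -13.2  -0.  -77.5 -84.8]
False
6.675 [ 0.57898314 -0.1650321   0.26198342] 0.1304340432798835 [ 0.32910819 -0.27584155  0.67347972]
False
7.5583 [ 0.57838341 -0.16503425  0.30569897] 0.13431154644151033 [-1.45093363  0.22879254 -1.51271501]
```

View pics/c2.png

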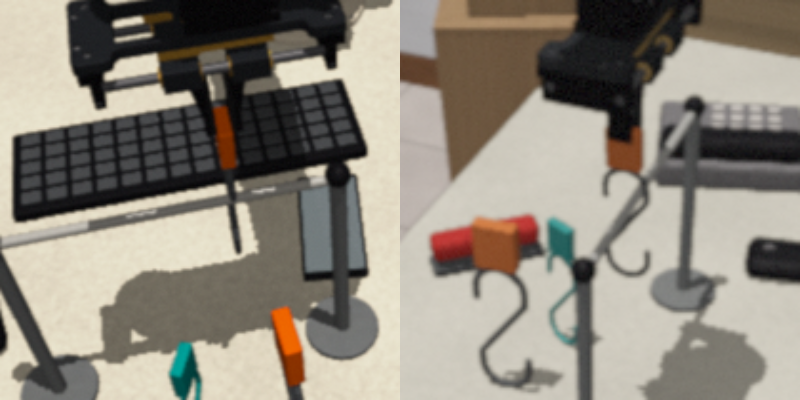

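The hook is in the gripper with its grip upright, lifted about 44 mm and apparently close to brushing the bar with its diagonal. I'll lower it slightly, move off towards -x, and go to the staging pose in front of the red tag.

```bash
cat >> h.py <<'E'
HOLE=np.array([.4163,.1803]);YAW=-131.3
D=np.array([np.cos(np.radians(YAW)),np.sin(np.radians(YAW))])
TO=[-90,0,YAW+180]
GZ=.014   # TCP z = grip z - GZ
def at(out,gz,off=(0,0)):  # hook tip at hole + out*D
    p=HOLE+D*(out+.020)+np.array(off); return [p[0],p[1],gz-GZ]
def st():
    s=env.read_state();print(round(s['clock'],2),np.round(s['position'],4),np.round(s['force'],2),round(s['opening'],3))
E
python3 - <<'E'
from h import *
env.move_straight([.579,-.165,.300],rate=.05);st()
print(env.move_straight([.505,-.165,.300],rate=.10,force_limit=6));st()
env.move_straight([.46,-.10,.34],rate=.2)
env.goto(at(.045,.30),TO);st()
env.move_straight(at(.045,.166),rate=.15);st()
f,g=env.grab_frame('scene'),env.grab_frame('side')
for n,f in (('scene',f),('side',g)):
    # predicted tip / hole pixel
    def px(P):
        q=rot(f['orientation']).T@(np.array(P)-f['position']); return np.array([f['cx']-f['fx']*q[0]/q[2],f['cy']+f['fy']*q[1]/q[2]])
    t=at(.025,.058+GZ); t=[*(HOLE+D*.045),.058]
    print(n,'tip',px(t),'hole',px([*HOLE,.079]))
cv2.imwrite('pics/c3.png',np.hstack([cv2.resize(env.grab_frame('scene')['image'][140:260,320:440],(400,400),interpolation=cv2.INTER_CUBIC),cv2.resize(g['image'][260:400,240:380],(400,400),interpolation=cv2.INTER_CUBIC)]))
E
```

```text
7.92 [ 0.5797 -0.165   0.2999] [-0.65 -1.99 -1.28] 0.133
False
8.82 [ 0.5055 -0.165   0.3   ] [ 0.08 -0.02 -0.72] 0.13
11.88 [0.3736 0.1313 0.286 ] [-1.39  0.51 -1.23] 0.13
12.92 [0.374  0.1319 0.1527] [-0.7   0.19 -0.44] 0.136
scene tip [350.5958575  189.77000981] hole [370.09035432 189.56712962]
side tip [320.11085561 328.28397142] hole [300.68967566 331.4401767 ]
```

View pics/c3.png

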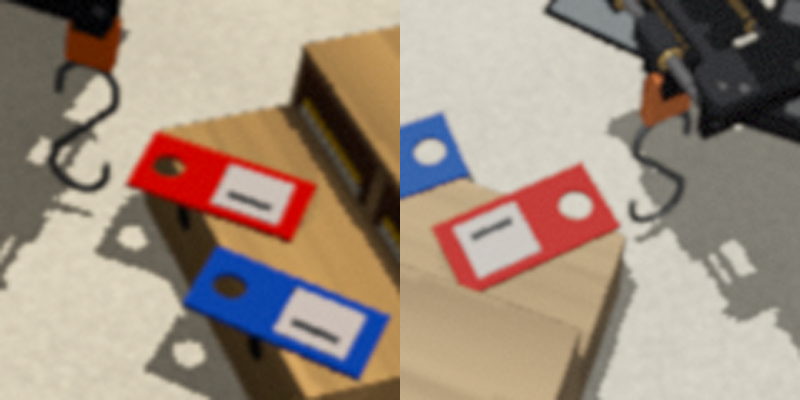

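The crop shows the tip in scene at about crop (103,168) against (102,166) predicted, and in side within 3 px. The hole is at crop (170,166) against (167,165). I move in under the hole and raise gently.

```bash
python3 - <<'E'
from h import *
print(env.move_straight(at(.001,.166),rate=.06,force_limit=3));st()
env.dwell(.2)
print(env.move_straight(at(.001,.200),rate=.04,force_limit=2));st()
f,g=env.grab_frame('scene'),env.grab_frame('side')
cv2.imwrite('pics/c4.png',np.hstack([cv2.resize(f['image'][140:260,320:440],(400,400),interpolation=cv2.INTER_CUBIC),cv2.resize(g['image'][260:400,240:380],(400,400),interpolation=cv2.INTER_CUBIC)]))
E
```

```text
False
13.95 [0.4022 0.1643 0.1518] [ 0.7   0.25 -1.34] 0.132
False
15.15 [0.4022 0.1644 0.1857] [-0.48 -0.73 -1.14] 0.133
```

View pics/c4.png

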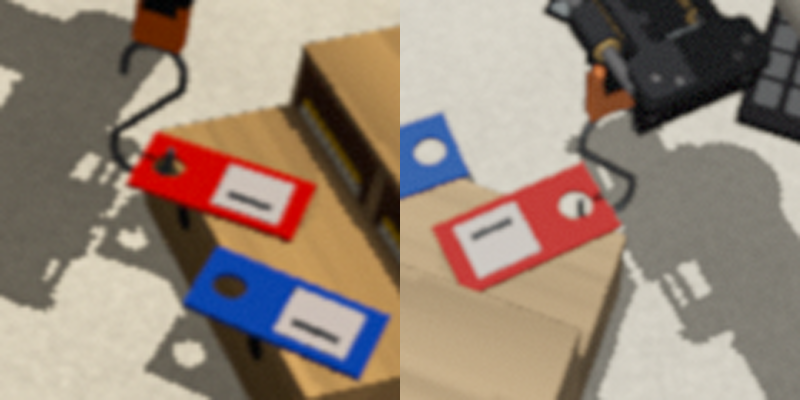

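The scene view shows the tip standing up through the red hole (crop (168,157)), and the side view agrees ((580,207)). Now I lift slowly, easing outward.

```bash
python3 - <<'E'
from h import *
for o,z,r in [(.001,.225,.05),(.006,.26,.05),(.02,.30,.05),(.05,.35,.06),(.05,.39,.08)]:
    print(env.move_straight(at(o,z),rate=r,force_limit=8));st()
env.dwell(.5);st()
f,g=env.grab_frame('scene'),env.grab_frame('side')
cv2.imwrite('pics/c5.png',np.hstack([cv2.resize(f['image'][80:280,260:460],(400,400),interpolation=cv2.INTER_CUBIC),cv2.resize(g['image'][180:380,200:400],(400,400),interpolation=cv2.INTER_CUBIC)]))
E
```

```text
False
15.9 [0.4024 0.1646 0.211 ] [ 0.3   0.42 -0.39] 0.133
False
16.76 [0.3989 0.1607 0.2457] [-0.51  0.24 -0.97] 0.131
False
17.76 [0.3897 0.1501 0.2857] [-0.15 -0.67 -1.07] 0.135
False
18.88 [0.3699 0.1276 0.3355] [ 0.59  0.06 -1.56] 0.129
False
19.53 [0.3698 0.1277 0.3755] [-0.99 -0.23 -2.42] 0.132
20.03 [0.3701 0.1277 0.3759] [-0.58  0.28 -1.51] 0.133
```

View pics/c5.png

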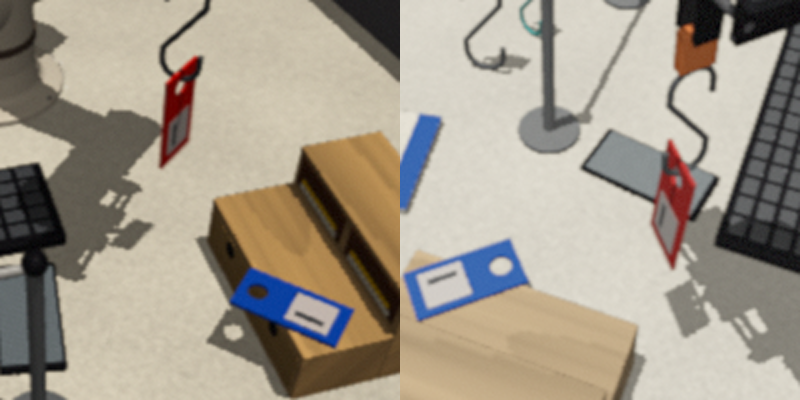

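The red tag hangs freely from the lower bow, in the scene view at crop (178,110) and in the side view at (672,205). The blue tag hasn't moved. Next is slow transport to the rail.

```bash
python3 - <<'E'
from h import *
mid=[.41,-.02,.36]
env.move_straight(mid,[-90,0,115],rate=.06);st()
env.move_straight([.48,-.165,.33],[-90,0,180],rate=.06);st()
env.move_straight([.490,-.165,.301],rate=.06)
env.dwell(.8);st()
f,g=env.grab_frame('scene'),env.grab_frame('side')
cv2.imwrite('pics/c6.png',np.hstack([cv2.resize(f['image'][120:330,100:310],(400,400)),cv2.resize(g['image'][60:260,220:420],(400,400))]))
E
```

```text
22.85 [ 0.41   -0.0199  0.36  ] [-0.77  0.47 -1.27] 0.135
25.73 [ 0.48   -0.1649  0.3301] [-0.92  0.48 -1.68] 0.13
27.19 [ 0.49  -0.165  0.301] [ 1.12  0.5  -1.5 ] 0.131
```

View pics/c6.png

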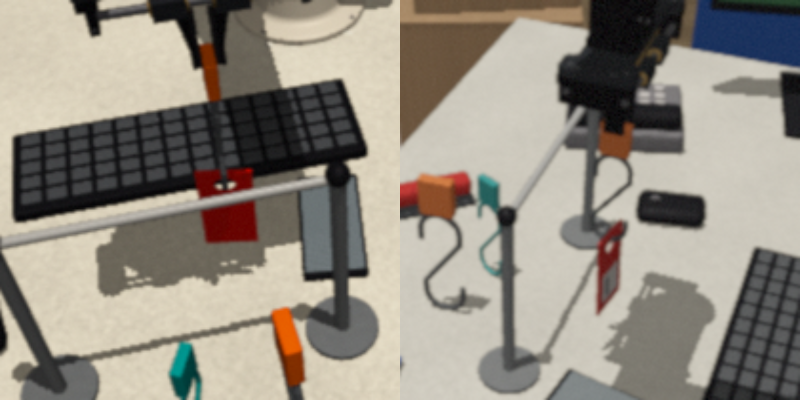

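The hook is upright on the robot side of the bar with the red tag hanging (scene crop (228,205), side (608,265)). Now I hang it.

```bash
python3 - <<'E'
from h import *
print(env.move_straight([.579,-.165,.301],rate=.06,force_limit=5));st()
env.dwell(.5)
print(env.move_straight([.579,-.165,.2625],rate=.03,force_limit=5));env.dwell(.5);st()
f,g=env.grab_frame('scene'),env.grab_frame('side')
cv2.imwrite('pics/c7.png',np.hstack([cv2.resize(f['image'][120:330,100:310],(400,400)),cv2.resize(g['image'][60:220,220:380],(400,400))]))
E
```

```text
False
28.93 [ 0.5787 -0.165   0.3011] [-0.32 -0.33 -1.74] 0.13
False
31.36 [ 0.579  -0.165   0.2625] [-0.65  0.49 -1.34] 0.133
```

View pics/c7.png

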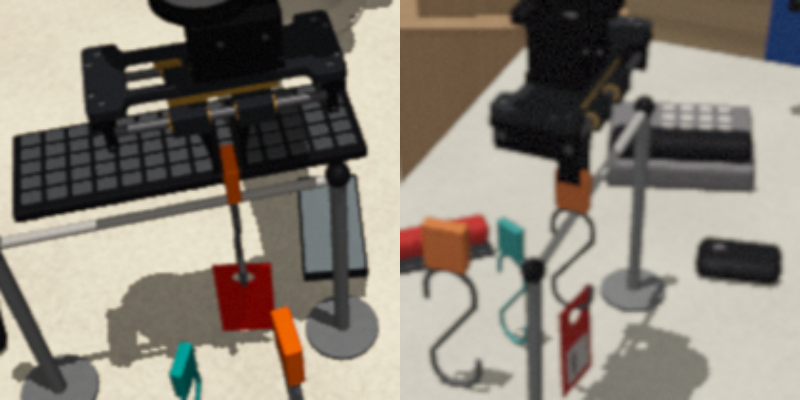

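The bar is inside the upper bow. The weight still reads about 1.4 N, so I lower the last millimetres before letting go.

```bash
python3 - <<'E'
from h import *
def fz():
    v=[]
    for _ in range(6): env.dwell(.03); v.append(env.read_state()['force'][2])
    return np.mean(v)
z=.2625;print(fz())
for _ in range(5):
    z-=.001; env.move_straight([.579,-.165,z],rate=.02); v=fz(); print(z,round(v,2))
    if v>-.2: break
for o in (.2,.35,.6): env.gripper_to(o); env.dwell(.2)
env.dwell(.5)
env.move_straight([.579,-.165,.37],rate=.06)
env.goto([.42,-.165,.42],[-90,0,180])
env.dwell(1.5);st()
f,g=env.grab_frame('scene'),env.grab_frame('side')
near=lambda f,p:min(blobs(f['image'],(7,160,90),(16,255,255)),key=lambda b:np.hypot(*(b[0]-p)))
print(tri(f,near(f,(220,210))[0],g,near(g,(289,135))[0]))
for c in (f,g):
    for t in ('blue_hole','phone','red_hole'):
        for d in env.search_frame(c,t)[:1]: print(t,np.round(d['xyz'],3))
cv2.imwrite('pics/c8.png',np.hstack([cv2.resize(f['image'][120:330,100:310],(400,400)),cv2.resize(g['image'][60:220,220:380],(400,400))]))
E
```

```text
-1.4819757647866043
0.2615 0.48
39.09 [ 0.42  -0.165  0.42 ] [ 0.33 -0.37  0.04] 0.602
(array([ 0.57864347, -0.16461709,  0.27603858]), np.float64(0.0015491633453785447))
blue_hole [0.554 0.208 0.079]
phone [ 0.449 -0.062  0.01 ]
red_hole [ 0.581 -0.17   0.091]
blue_hole [0.554 0.208 0.084]
phone [ 0.438 -0.046  0.01 ]
red_hole [ 0.578 -0.163  0.091]
```

View pics/c8.png

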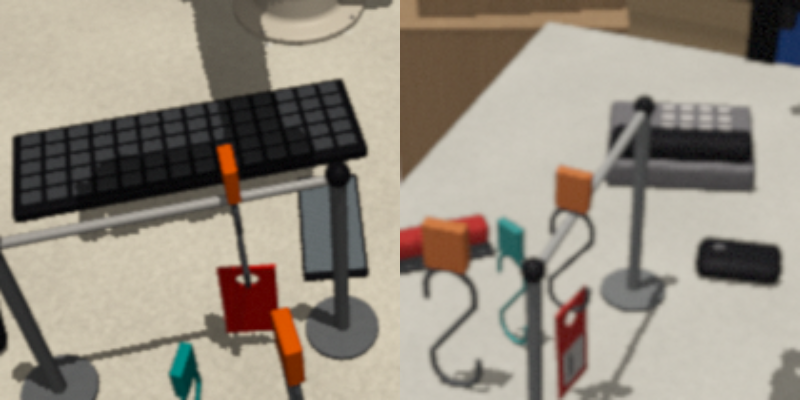

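The hook hangs on the bar with the red tag on it and the robot is clear. One motion check, then I hand in.

```bash
python3 - <<'E'
from h import *
env.dwell(4)
c=[]
for _ in range(4):
    f=env.grab_frame('scene'); c.append(min(blobs(f['image'],(0,150,60),(6,255,255),60),key=lambda b:np.hypot(*(b[0]-(230,280))))[0].round(1)); env.dwell(.15)
print(c);st()
if np.ptp(np.array(c),axis=0).max()<2: env.close_job();print('closed')
E
```

```text
[array([230.1, 276.5]), array([230.1, 276.6]), array([230.1, 276.5]), array([230.1, 276.5])]
44.29 [ 0.42  -0.165  0.42 ] [ 0.6  -0.54 -0.52] 0.601
the job is handed in; nothing more can be done
closed
```

The S-hook is back on the rail with the red tag hanging from its lower hook, and I handed the job in at about 44 s of the 72 s allowed. I took the orange-gripped hook that was on the rail (the smaller orange one). I passed its tip up through the red hole, lifted the tag off, hung the hook again and let go. The fingers gripped only the orange grip.

- **Hook position:** the grip is at (0.579, -0.165, 0.276), within about 1 mm of where it started, so the seat should be on the bar's axis.
- **Red tag:** it hangs vertically from the lower bow. Its position shifted by at most 0.1 px over about 0.6 s, so it is at rest.
- **Robot:** it stands clear of everything.
- **Blue tag and phone:** the networks report the blue tag within 3 mm of its first reading. The phone's two scene-camera readings differ by about 6 mm, and the side camera's by about 3 mm. The robot never went near the phone, so I take this as detector scatter.

No check failed. The only disagreement was the side camera placing the hook tip about 3 px lower than predicted before I inserted it, which the pictures afterwards showed did no harm.

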